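Tip a half-bottle against the light panel to check it for sediment

TASK

Check the half-bottle in the tilting stand for sediment. First take the glowing light panel out of its dock, lean it squarely against the middle of the stand's back rest, lower edge on the rubber strip, and let go; then press the safety catch's red thumb tab down to its stop. Take the lever by its black crossbar, pull it over slowly to its stop so that the neck dips before the panel, and finish still holding it there; leave the loose half-bottle, upturned wine glass and candle glass alone.

Things in the scene. Friction and masses are not known exactly. Their poses are not given: they have to be found in the camera images.
- stand: Fixed oak and steel inspection stand; origin on the worktop under the cradle's middle. Its -x: end to which the bottle's neck points and dips; -y: side with lever and catch; +y: side with the panel's back rest. Base x -130..95, y -94..146 mm, 12 mm thick. Cheeks at y = -49 and 49 mm, 36 mm wide, to z = 158 mm; the bottle, 58 mm thick, lies between them along x, from 100 to -140 mm.
- back_rest: Fixed rest on the stand: two thin steel posts, 60 mm either side of its middle, with a black rubber-sleeved bar 13 mm thick along the stand's x, its top at z = 115 mm. Origin at (-40, 132, 12) mm in the stand's frame, same axes.
- rest_bar (a point): Middle of the bar's face that the panel's back touches: (-40, 125.5, 108) mm in the stand's frame. The panel's middle belongs before it (x = -40 mm).
- panel: Glowing white LED light panel with aluminium edge, a loose slab 160 mm wide (its x), 9 mm thick (its y), 170 mm high (its z), 0.2 to 0.36 kg, alike on both faces. Origin in the middle of its lower edge. At first it stands upright in the dock, lower edge 10 mm above the worktop; pinch its upper edge across the thickness.
- dock: Fixed black charging dock 190 x 62 x 30 mm with a slot along its x, 13 mm wide and 20 mm deep, in which the panel stands. Origin on the worktop under its middle.
- catch (a joint): Angle of the safety catch, rad: near 0 (up to 0.06) = locked, its steel nose sits in the lever's lock disc and stops the lever after about 0.05 rad; 0.8 = fully open, at its stop. It opens when the red thumb tab is pressed down, and stays where it is put (stiff: 1 to 2 N at the tab).
- catch_tab (a point): Middle of the top of the red thumb tab: 26 mm along x, 32 mm along y, 6 mm thick. Locked it is at (-105, -69, 196) mm in the stand's frame. The catch's pivot axis (parallel to the stand's y) passes through (-55, -69, 186) mm; the tab swings down and inwards about it, to about (-83, -69, 157) mm at the stop.
- cradle (a joint): Angle of cradle, bottle and lever, rad: 0 = home (bottle level, lever leaning 0.375 rad from upright to the stand's +x); 0.75 = stop (neck down 43 degrees, lever leaning 0.375 rad to the stand's -x). A spring always drives it back to 0: it takes 2 to 3 N at the crossbar at first, 4 to 6 N at the stop; well damped.
- lever: Pull lever: 10 mm steel rod with a black round crossbar on its end, 24 mm thick, 54 mm long along y; origin at the crossbar's middle, axes as the stand's at cradle 0, turning with it. It is 135 mm from the shaft, 266 mm above the worktop at both ends of its swing, 275 mm between; it moves in the upright plane y = -76 mm of the stand, from x = 49 to -49 mm. A light grip across x lets it turn between the pads.
- shaft (a point): Point of the shaft's axis in the plane of the lever: centre of the lever's arc, at (0, -76, 140) mm in the stand's frame. The axis is the stand's y.
- half_bottle_3: Bystander: loose full half-bottle of red wine, 58 mm diameter, 235 mm high, standing at the right. Origin at the middle of its underside.
- glass_1: Bystander: loose wine glass standing upside down, 81 mm diameter, 202 mm high, behind the work. Origin at the middle of its underside.
- votive_1: Bystander: loose bowl-shaped candle glass with a tealight, 74 mm diameter, 43 mm high (flame to 52 mm), at the right front. Origin at the middle of its underside.
- foot_strip (a point): Middle of the black rubber strip on the base for the panel's lower edge, at (-40, 88, 12) mm in the stand's frame. The strip runs along x and spans y = 72 to 108 mm; before it, at y = 62 to 70 mm, runs a brass foot stop 9 mm high, 150 mm long. With its lower edge's middle here, the panel leans about 19 degrees from upright, its top towards the stand's +y, away from the bottle.
Things that resemble listed ones, but are neither listed nor needed, are in the scene too. There is more than one size of the panel; the one meant has the size given above.

How it is judged:
By the outcome, as a careful person would: the job done as asked, in the order asked, and still so for the second after the job is handed in, while the arm keeps its last pose, push and grip.
It also fails if it takes over 64 s, if anything falls off the work surface, if the arm or the gripper's body presses on something with over 40 N, if the wrist force passes 120 N, or if a joint passes its speed limit or range.

ROBOT

A 6-joint arm with a two-finger parallel gripper is mounted at the origin on a cart in front of the work surface, level with it; the furniture and walls round the work are solid. World frame = base frame: x ahead of the robot, y to its left, z up, the work surface at z = 0. Lengths are in m, angles in degrees, forces in N, time in s.
With the tool pointing down it reaches from about 0.25 to 0.725 m from the base axis. Payload 9.7 kg.
Tool frame: the origin (TCP) lies at the very end of the fingers, on their centre line; the grasp point (between the pads) lies 19 mm behind it; z points along the fingers, y is the direction in which the jaws open and shut (so a half turn about z gives the same grasp; the last joint's range is limited). The gripper opens to 85 mm and grips with 20 to 120 N. Pads are 22 mm wide; open, the fingers measure 114 mm over their backs; the gripper's body (76 mm by 85 mm) begins 54 mm behind the grasp point. The pads swing forward as they close: fully open they stand 13 mm farther back than shut.
Start: joints at [74.656, 4.979, 10.078, 95.1, 0, 90], TCP at [0.146, 0.53, 0.231] pointing down, gripper open.
Joint ranges: [-179.16, 179.16], [-48.56, 103.87], [-65.8, 70.77], [-126.05, 130.52], [-82.76, 87.17], [-180, 180]. Speed limits (degrees/s): [127.2, 127.2, 147.25, 180, 180, 180].

INTERFACE

Orientations are given as [roll, pitch, yaw] about the fixed x, y, z axes, in that order (R = Rz(yaw) Ry(pitch) Rx(roll)).
In Python, from workcell import bot gives the robot as it stands.
- The arm moves only by the shell command python3 -m pendant 'ROWS' [FORCE]. ROWS is JSON, a list that holds one entry, the list of rows, each a list of 7 numbers: the shift along the tool's x, y, z in cm, then the turn, a rotation vector about the tool's x, y, z in rad, then the opening in per cent of the stroke, from 0 (shut) to 100 (fully open). In form: [[[dx, dy, dz, ax, ay, az, gripper], ...]]. A call has 1 to 5 rows; each row shifts and turns the pose as measured when the row begins, along the tool's axes as they then stand; what a row does not reach is not made up. A row lasts 1/12 s, in which the tool goes at most 41.7 mm and 7.16 degrees, less where a joint would pass 70% of its speed; a pose out of reach is approached as far as the arm can. A call with a gripper value outside its range is refused whole. The fingers move at their own pace and stop on an object; FORCE is the grip in N (left out, the last holds). Time passes only in rows, so rows that do not move let the fingers close. It gives the time, the measured TCP pose, the force and the opening at its end, in the units of the state.
- bot.get_obs(): the state, without advancing time (a new reading comes with each control period).
- bot.camera(name): name is "side" or "top"; returns the picture (384x512x3 uint8, red, green, blue); there is no depth.
- bot.get_calibration(name): a dict with "intrinsics" (3x3 intrinsics, pixels), "pose" (4x4, takes a point from camera to world coordinates). Camera axes: x right, y down, z forward; pixel columns grow to the right and rows downward; lengths in m; the calibration is good to about 2 mm. A picture is of the moment at which its call begins. get_calibration takes no time and is no camera call.
- bot.job_done(): hands the job in, once; it reports no verdict.
Trained networks look in the newest picture that a camera, given by its name, has taken for a name from the list of things; names that differ only in an ending like _2 or _b are one class to them, and where a whole thing is asked for, a point or a joint stands for the part that bears it (a point fixed in the world has none). Each returns a list of dicts, best first, with "confidence" (0 to 1); they miss things now and then, are a little off and sometimes report something else, mostly with a low value. They report only what shows in the picture. A call takes as long as a camera call. They do not tell look-alikes from the thing itself.
- bot.masks_of(camera, thing): "pixels" (384x512 bool, what is visible of it) and "extent" ([left, top, right, bottom] in pixels, round what is visible of it).
- bot.mark_of(camera, thing): "uv" ([column, row] in pixels: a listed point, or the origin of a listed thing).
The state is a dict: "time": time; "q": joint angles; "qd": joint speeds; "joint_efforts": joint torques, N m; "ee_pos": TCP position; "tcp_rot": TCP orientation; "wrist_force": force on the tool from outside, world axes, zero at the start; "torque": the same for the moment, N m; "opening": finger opening in m.
Only numpy, scipy, OpenCV 4.12 (cv2) and the standard library are available. Lean on these libraries where they do the work, as an engineer would, in place of code of your own. Each camera call takes 0.05 s, during which the arm holds its last target. There are 200 camera calls.

## Working session

There is one attempt and no reset: what is moved stays moved. The work goes in short steps, Python scripts to look and compute and a shell command to move; the robot and the scene stay as the last step left them, time stands still between calls to the robot, and variables do not carry over. Pictures are saved under pics/ and viewed, about 8 in all and at most 12, crops included, and the job is handed in when it is done.

```bash
mkdir -p pics; ls
python3 - <<'E'
from workcell import bot
import cv2,numpy as np
for c in("side","top"):
    im=bot.camera(c); cv2.imwrite(f"pics/{c}0.png",im[:,:,::-1])
    k=bot.get_calibration(c); print(c,np.round(k["intrinsics"],1).tolist(),np.round(k["pose"],3).tolist())
    for t in("stand","panel","dock","catch_tab","lever","foot_strip","rest_bar","shaft","back_rest","half_bottle_3","glass_1","votive_1"):
        print(t,[(np.round(d["uv"]).tolist(),round(d["confidence"],2)) for d in bot.mark_of(c,t)][:4])
print(bot.get_obs())
a=[cv2.imread(f"pics/{c}0.png") for c in("side","top")]
E
```

```text
pics
side [[436.8, 0.0, 252.1], [0.0, 436.8, 188.7], [0.0, 0.0, 1.0]] [[-0.999, -0.018, 0.041, 0.547], [-0.044, 0.48, -0.876, 1.744], [-0.004, -0.877, -0.48, 1.043], [0.0, 0.0, 0.0, 1.0]]
stand [([258.0, 192.0], 0.65), ([259.0, 207.0], 0.57)]
panel [([282.0, 230.0], 0.69), ([293.0, 318.0], 0.5)]
dock [([283.0, 236.0], 0.81), ([267.0, 160.0], 0.42)]
catch_tab [([282.0, 159.0], 0.5)]
lever [([256.0, 138.0], 0.62), ([283.0, 238.0], 0.5)]
foot_strip [([260.0, 202.0], 0.91)]
rest_bar [([256.0, 190.0], 0.46)]
shaft [([267.0, 158.0], 0.61)]
back_rest [([262.0, 206.0], 0.46)]
half_bottle_3 [([254.0, 138.0], 0.68), ([235.0, 173.0], 0.57)]
glass_1 [([213.0, 223.0], 0.97)]
votive_1 [([282.0, 231.0], 0.72), ([288.0, 173.0], 0.41)]
top [[476.9, 0.0, 254.7], [0.0, 476.9, 189.6], [0.0, 0.0, 1.0]] [[0.405, -0.747, 0.528, -0.502], [-0.914, -0.321, 0.248, -0.332], [-0.016, -0.583, -0.813, 1.872], [0.0, 0.0, 0.0, 1.0]]
stand [([313.0, 234.0], 0.79), ([236.0, 229.0], 0.22)]
panel [([238.0, 226.0], 0.7), ([235.0, 227.0], 0.43)]
dock [([235.0, 226.0], 0.71)]
catch_tab [([314.0, 235.0], 0.58)]
lever [([343
[... 276 characters left out ...]
tive_1 [([350.0, 280.0], 0.65), ([236.0, 226.0], 0.35)]
{'time': 1.3, 'q': array([7.46558965e+01, 4.97892790e+00, 1.00789860e+01, 9.50987964e+01,
       5.22455000e-04, 8.99980186e+01]), 'qd': array([-0.06153699,  0.03581365, -0.04203167, -0.0301576 , -0.06389824,
        0.04299786]), 'joint_efforts': array([ 7.96332970e-04, -5.20099282e+01,  4.64857364e+01,  1.52813926e-03,
       -1.32757518e-04,  1.78948419e-06]), 'ee_pos': array([0.14553773, 0.53040176, 0.23129079]), 'tcp_rot': array([ 1.79998738e+02, -5.22411365e-04,  1.64657878e+02]), 'wrist_force': array([-0.08694291, -0.24708674, -0.97304628]), 'torque': array([ 0.02681561, -0.01748511,  0.03167837]), 'opening': 0.08483168662512726}
```

View pics/side0.png

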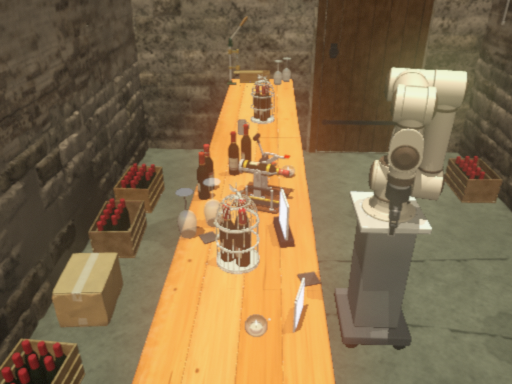

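View pics/top0.png

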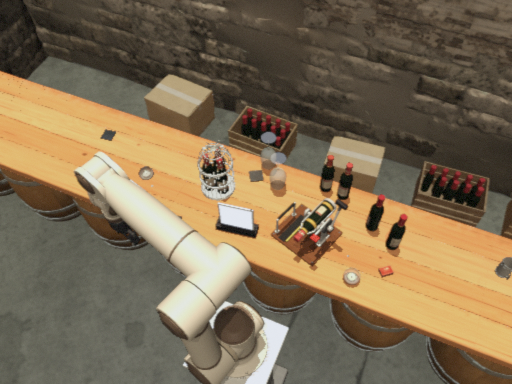

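Side view: a panel in its dock at (284,225) and another leaning or standing at (299,303). The stand is at about (265,185). Top view: panel in dock at (237,220), stand at about (310,230). Next I'll fuse both cameras and enlarge crops.

```bash
cat > h.py <<'E'
from workcell import bot
import cv2,numpy as np
from scipy.optimize import least_squares
from scipy.spatial.transform import Rotation as R
K={c:(np.array(bot.get_calibration(c)["intrinsics"]),np.array(bot.get_calibration(c)["pose"])) for c in("side","top")}
def proj(c,p):
    k,T=K[c]; q=(np.atleast_2d(p)-T[:3,3])@T[:3,:3]; u=q@k.T; return u[:,:2]/u[:,2:]
def onz(c,uv,z):
    k,T=K[c]; d=T[:3,:3]@np.linalg.solve(k,[*uv,1]); return T[:3,3]+d*(z-T[2,3])/d[2]
def tri(a,b):
    f=lambda p:np.r_[(proj("side",p)-a)[0],(proj("top",p)-b)[0]]
    s=least_squares(f,[.5,.1,.1]); return s.x,np.abs(s.fun).max()
def crop(im,x0,y0,x1,y1,s,name,marks=()):
    im=cv2.resize(im[y0:y1,x0:x1,::-1],None,fx=s,fy=s,interpolation=cv2.INTER_CUBIC)
    for u,v in marks: cv2.circle(im,(int((u-x0+.5)*s),int((v-y0+.5)*s)),3,(255,0,255),1)
    cv2.imwrite("pics/"+name,im); return im
E
python3 - <<'E'
from h import *
P={}
for n,a,b in [("stand",(258,192),(313,234)),("stand2",(259,207),(313,234)),("panel",(282,230),(238,226)),("dock",(283,236),(235,226)),("tab",(282,159),(314,235)),("lever",(256,138),(343,207)),("foot",(260,202),(288,228)),("bar",(256,190),(286,218)),("shaft",(267,158),(329,227)),("back",(262,206),(287,223)),("bot3",(254,138),(374,228)),("bot3b",(235,173),(374,228)),("glass",(213,223),(280,184)),("votive",(288,173),(350,280))]:
    p,e=tri(a,b); print(n,p.round(3),round(e,1))
s=bot.camera("side");t=bot.camera("top")
a=crop(s,220,120,320,220,6,"a.png");b=crop(t,200,160,333,260,6,"b.png")
crop(s,185,110,315,345,2.5,"c.png")
print(onz("side",(288,178),0),onz("side",(299,325),0),onz("top",(374,228),0))
E
```

```text
stand [ 0.597 -0.106  0.006] 1.6
stand2 [ 0.611 -0.094 -0.058] 2.4
panel [0.491 0.221 0.012] 0.5
dock [ 0.49   0.239 -0.003] 0.2
tab [ 0.489 -0.131  0.175] 0.7
lever [ 0.615 -0.203  0.25 ] 0.6
foot [0.581 0.007 0.014] 2.3
bar [0.594 0.021 0.081] 3.5
shaft [ 0.56  -0.174  0.159] 0.8
back [0.586 0.024 0.013] 0.8
bot3 [ 0.621 -0.348  0.184] 2.5
bot3b [ 0.736 -0.347 -0.009] 0.0
glass [ 0.796  0.141 -0.01 ] 0.4
votive [ 0.446 -0.325  0.002] 1.4
[ 0.45404067 -0.28178912  0.        ] [0.44755879 0.73300693 0.        ] [ 0.7300659  -0.34716592  0.        ]
```

View pics/a.png

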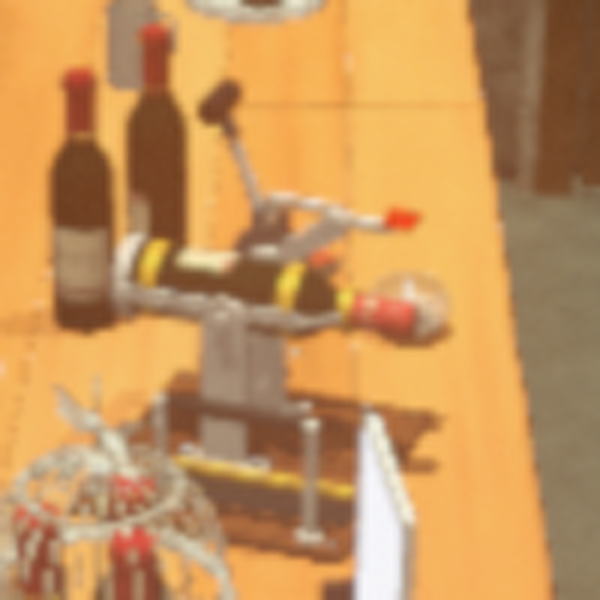

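View pics/b.png

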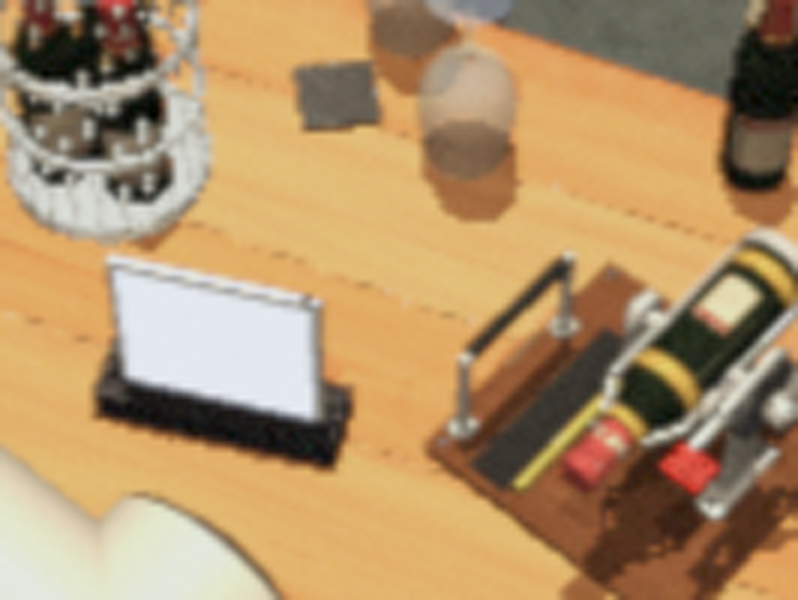

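Run:
```python
from h import *
S=np.array([[-100,132,115],[20,132,115],[-100,132,12],[20,132,12],[-105,-69,196],[-130,146,12],[95,146,12],[-115,66,21]])/1e3
us=np.array([(465,357),(568,258),(463,427),(565,325),(690,467),(432,445),(610,265),(520,485)])/6+[200,160]-.5
S2=np.array([[-105,-69,196],[49,-76,266],[-100,132,115],[-100,132,12],[20,132,115],[35,66,21]])/1e3
u2=np.array([(403,220),(220,103),(310,425),(310,538),(160,400),(180,462)])/6+[220,120]-.5
def pose(p,X): return X@R.from_euler("z",p[2]).as_matrix().T+[p[0],p[1],0]
f=lambda p:np.r_[(proj("top",pose(p,S))-us).ravel(),(proj("side",pose(p,S2))-u2).ravel()]
for y in(0,1.5,3,-1.5):
    s=least_squares(f,[.6,-.1,y],loss="soft_l1"); print(s.x.round(4),np.degrees(s.x[2]),s.cost)
    if s.cost<60: print(f(s.x).round(1).reshape(-1,2).tolist())
t=bot.camera("top");sd=bot.camera("side")
crop(sd,255,180,335,340,5,"c.png") 
c=np.hstack([cv2.imread("pics/c.png")[:375],cv2.imread("pics/c.png")[400:775]]);cv2.imwrite("pics/d.png",c)
for c in("side","top"):
  for m in bot.masks_of(c,"panel"): print(c,m["extent"],m["confidence"],m["pixels"].sum())
for k in [(108,260),(318,300)]: print(onz("top",(k[0]/6+199.5,k[1]/6+159.5),.18))
```

```text
[ 0.5905 -0.1051 -0.3109] -17.814674131445216 7.716116952356078
[[0.2, -0.6], [0.4, -1.4], [-0.0, -0.1], [-0.3, 0.0], [0.5, -1.1], [-1.5, -0.6], [-0.0, -1.7], [-0.3, -0.2], [0.4, -1.3], [0.6, -0.4], [1.3, -1.2], [0.9, -0.1], [0.9, -1.4], [-0.2, -1.0]]
[ 0.5905 -0.1051 -0.3109] -17.814678126716153 7.716116952357665
[[0.2, -0.6], [0.4, -1.4], [-0.0, -0.1], [-0.3, 0.0], [0.5, -1.1], [-1.5, -0.6], [-0.0, -1.7], [-0.3, -0.2], [0.4, -1.3], [0.6, -0.4], [1.3, -1.2], [0.9, -0.1], [0.9, -1.4], [-0.2, -1.0]]
[ 0.5905 -0.1051 -0.3109] -17.814675860273915 7.716116952353701
[[0.2, -0.6], [0.4, -1.4], [-0.0, -0.1], [-0.3, 0.0], [0.5, -1.1], [-1.5, -0.6], [-0.0, -1.7], [-0.3, -0.2], [0.4, -1.3], [0.6, -0.4], [1.3, -1.2], [0.9, -0.1], [0.9, -1.4], [-0.2, -1.0]]
[ 0.5905 -0.1051 -0.3109] -17.814676998084114 7.716116952354641
[[0.2, -0.6], [0.4, -1.4], [-0.0, -0.1], [-0.3, 0.0], [0.5, -1.1], [-1.5, -0.6], [-0.0, -1.7], [-0.3, -0.2], [0.4, -1.3], [0.6, -0.4], [1.3, -1.2], [0.9, -0.1], [0.9, -1.4], [-0.2, -1.0]]
side [292.8, 282.8, 308.0, 322.9] 0.82 222
side [277.3, 191.4, 290.1, 237.3] 0.79 360
top [219.5, 200.5, 253.9, 229.7] 0.71 692
top [269.6, 197.0, 348.0, 265.1] 0.52 2984
[0.46877214 0.30146776 0.18      ]
[0.49695813 0.14975847 0.18      ]
```

View pics/d.png

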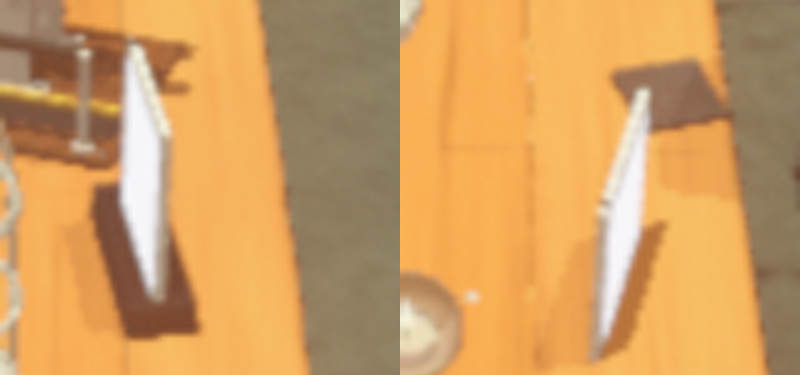

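The docked panel is the only one in a dock. Its upper edge measures about 154 mm between corners, against 160 mm given, so it's the one meant. The panel at side (299,303) stands loose on the bench and is smaller. This crop serves as the confirmation.

```bash
cat >> h.py <<'E'
ST=(.5905,-.1051,-17.8)
def st(p,s=None):
    s=s or ST; return R.from_euler("z",s[2],degrees=True).apply(np.array(p)/1e3)+[s[0],s[1],0]
def go(p,Rg,off=0):
    "rows from now to TCP p (m), orientation Rg"
    o=bot.get_obs(); Rc=R.from_euler("xyz",o["tcp_rot"],degrees=True)
    print("t",round(o["time"],2),"tcp",o["ee_pos"].round(4),o["tcp_rot"].round(1),"F",o["wrist_force"].round(1),"op",round(o["opening"],4))
    d=np.array(p)-o["ee_pos"]
    print("goal",np.round(p,4),"shift cm",(Rc.inv().apply(d)*100).round(2),"shift in goal axes",(Rg.inv().apply(d)*100).round(2),"turn",(Rc.inv()*Rg).as_rotvec().round(3))
def down(yaw): return R.from_euler("xyz",[180,0,yaw],degrees=True)
E
python3 - <<'E'
from h import *
uvt=np.array([(108,260),(318,300)])/6+[199.5,159.5]; uvs=np.array([(165,130),(135,45)])/5+[254.5,179.5]
c=[]
for a,b in zip(uvs,uvt): p,e=tri(a,b); c.append(p); print(p.round(4),round(e,2))
d=c[1]-c[0]; print(np.linalg.norm(d),np.degrees(np.arctan2(d[1],d[0])),np.mean(c,0))
X=np.array([[-80,0,180],[80,0,180]])/1e3
f=lambda p:np.r_[(proj("top",X@R.from_euler("z",p[2]).as_matrix().T+[p[0],p[1],0])-uvt).ravel(),(proj("side",X@R.from_euler("z",p[2]).as_matrix().T+[p[0],p[1],0])-uvs).ravel()]
s=least_squares(f,[.48,.22,-1.4]); print(s.x,np.degrees(s.x[2]),s.fun.round(1))
y=np.degrees(s.x[2])
go([s.x[0],s.x[1],.26],down(y+180))
E
```

```text
[0.475  0.3011 0.1791] 0.96
[0.4997 0.1516 0.174 ] 0.14
0.1516805913020686 -80.60551518755224 [0.48733994 0.22634411 0.17656752]
[ 0.48671638  0.22691131 -1.42212971] -81.48203028696348 [-0.3 -1.4  0.6 -0.1  1.   1.   0.2 -1.8]
t 1.6 tcp [0.1455 0.5304 0.2313] [180.   -0.  164.7] F [-0.3  0.7 -0.5] op 0.0855
goal [0.4867 0.2269 0.26  ] shift cm [-40.93 -20.24  -2.87] shift in goal axes [-35.07  29.25  -2.87] turn [ 0.    -0.     1.154]
```

```bash
for i in 1; do python3 -m pendant '[[[-1,-0.5,-1,0,0,0,100],[-2.5,-1.2,-1,0,0,0,100],[-3.4,-1.7,-1,0,0,0,100],[-3.4,-1.7,0,0,0,0,100],[-3.4,-1.7,0,0,0,0,100]]]' 40; python3 -m pendant '[[[-3.4,-1.7,0,0,0,0,100],[-3.4,-1.7,0,0,0,0,100],[-3.4,-1.7,0,0,0,0,100],[-3.4,-1.7,0,0,0,0,100],[-3.4,-1.7,0,0,0,0,100]]]'; python3 -m pendant '[[[-3.4,-1.7,0,0,0,0,100],[-2.4,-1.2,0,0,0,0,100],[-1,-0.6,0,0,0,0,100],[0,0,0,0,0,0.1,100],[0,0,0,0,0,0.12,100]]]';python3 -m pendant '[[[0,0,0,0,0,0.12,100],[0,0,0,0,0,0.12,100],[0,0,0,0,0,0.12,100],[0,0,0,0,0,0.12,100],[0,0,0,0,0,0.12,100]]]';python3 -m pendant '[[[0,0,0,0,0,0.12,100],[0,0,0,0,0,0.12,100],[0,0,0,0,0,0.05,100],[0,0,0,0,0,0,100]]]';done
python3 - <<'E'
from h import *
go([.487,.227,.26],down(99))
print(bot.get_obs()["q"].round(1))
E
```

```text
time: 2.02
ee_pos: [0.2604, 0.4269, 0.2637]
tcp_rot: [-179.9, -0.0, 165.2]
wrist_force: [1.4, 1.2, -0.3]
opening: 0.0856
time: 2.43
ee_pos: [0.4096, 0.2912, 0.2697]
tcp_rot: [179.8, 0.2, 165.3]
wrist_force: [0.1, 1.1, 0.1]
opening: 0.0853
time: 2.85
ee_pos: [0.4745, 0.2265, 0.274]
tcp_rot: [179.7, 0.4, 152.0]
wrist_force: [0.6, 0.4, -0.2]
opening: 0.0856
time: 3.27
ee_pos: [0.4756, 0.2212, 0.2785]
tcp_rot: [179.4, 0.2, 116.2]
wrist_force: [-0.5, 0.7, -0.0]
opening: 0.0853
time: 3.6
ee_pos: [0.4757, 0.218, 0.2823]
tcp_rot: [179.2, -0.0, 98.4]
wrist_force: [0.0, 0.7, 0.2]
opening: 0.0854
t 3.6 tcp [0.4757 0.218  0.2823] [179.2  -0.   98.4] F [0.  0.7 0.2] op 0.0854
goal [0.487 0.227 0.26 ] shift cm [0.72 1.22 2.25] shift in goal axes [0.71 1.26 2.23] turn [ 0.014 -0.001 -0.011]
[ 24.7   1.9  12.6  99.9  -0.2 106.3]
```

```bash
python3 -m pendant '[[[0.4,0.6,1.5,0.014,0,0,100],[0.3,0.6,2.2,0,0,0,100],[0,0,2,0,0,0,100],[0,0,1,0,0,0,100],[0,0,0,0,0,0,100]]]'
python3 - <<'E'
from h import *
go([.487,.227,.153],down(99))
t=bot.camera("top");s=bot.camera("side")
m=R.from_euler("z",-81,degrees=True).apply(np.array([[-80,0,180],[80,0,180]])/1e3)+[.487,.227,0]
a=crop(t,205,170,275,245,8,"e1.png",proj("top",m));b=crop(s,255,160,305,235,8,"e2.png",proj("side",m));cv2.imwrite("pics/e.png",cv2.resize(np.hstack([a,b]),None,fx=.8,fy=.8))
E
```

```text
time: 4.02
ee_pos: [0.4888, 0.2262, 0.2131]
tcp_rot: [179.9, -0.1, 98.9]
wrist_force: [0.6, 1.0, 0.4]
opening: 0.0856
t 4.02 tcp [0.4888 0.2262 0.2131] [ 1.799e+02 -1.000e-01  9.890e+01] F [0.6 1.  0.4] op 0.0856
goal [0.487 0.227 0.153] shift cm [ 0.1  -0.17  6.01] shift in goal axes [ 0.11 -0.16  6.01] turn [ 0.001 -0.002 -0.002]
```

View pics/e.png

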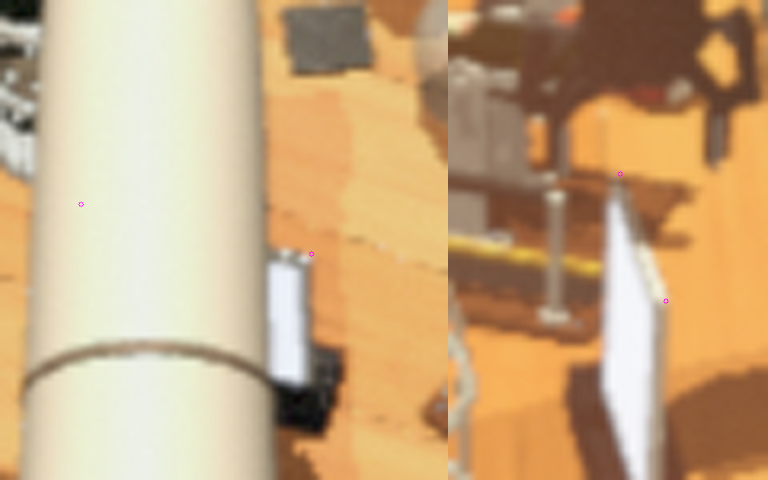

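Side crop: the panel's top edge at (620–665, 175–300) lies between the open fingers. The predicted marks (pink) fit, so I descend and grip.

```bash
python3 -m pendant '[[[0.1,-0.1,1.5,0,0,0,100],[0,-0.1,2,0,0,0,100],[0,0,1.5,0,0,0,100],[0,0,0.7,0,0,0,100],[0,0,0,0,0,0,60]]]' 60;python3 -m pendant '[[[0,0,0,0,0,0,20],[0,0,0,0,0,0,0],[0,0,0,0,0,0,0],[0,0,0,0,0,0,0],[0,0,0,0,0,0,0]]]' 60;python3 -m pendant '[[[0,0,0,0,0,0,0],[0,0,0,0,0,0,0],[0,0,0,0,0,0,0],[0,0,0,0,0,0,0],[0,0,0,0,0,0,0]]]' 60
```

```text
time: 4.53
ee_pos: [0.4894, 0.2281, 0.1632]
tcp_rot: [179.3, -0.3, 99.0]
wrist_force: [0.4, -0.4, -0.2]
opening: 0.0755
time: 4.95
ee_pos: [0.4909, 0.2288, 0.1683]
tcp_rot: [179.0, -0.4, 99.0]
wrist_force: [0.6, -1.0, -0.5]
opening: 0.0123
time: 5.37
ee_pos: [0.4905, 0.2288, 0.1687]
tcp_rot: [179.1, -0.4, 99.0]
wrist_force: [0.3, -0.7, 0.2]
opening: 0.0073
```

```bash
python3 -m pendant '[[[0,0,0,0,0,0,40],[0,0,0.1,0.01,0,0,40],[0,0,0.8,0,0,0,40],[0,0,1,0,0,0,40],[0,0,0.5,0,0,0,40]]]' 60;python3 -m pendant '[[[0,0,0.1,0,0,0,0],[0,0,0.1,0,0,0,0],[0,0,0.1,0,0,0,0],[0,0,0.1,0,0,0,0],[0,0,0,0,0,0,0]]]' 60;python3 -m pendant '[[[0,0,0,0,0,0,0],[0,0,0,0,0,0,0],[0,0,0,0,0,0,0]]]' 60
```

```text
time: 5.78
ee_pos: [0.4918, 0.2293, 0.144]
tcp_rot: [179.5, -0.4, 99.1]
wrist_force: [-0.3, -0.5, -0.1]
opening: 0.034
time: 6.2
ee_pos: [0.4885, 0.2285, 0.1396]
tcp_rot: [179.9, -0.4, 99.0]
wrist_force: [-0.0, -0.5, -4.0]
opening: 0.0081
time: 6.45
ee_pos: [0.4884, 0.2287, 0.1395]
tcp_rot: [179.9, -0.4, 99.1]
wrist_force: [-1.0, -0.7, 1.6]
opening: 0.0084
```

```bash
python3 -m pendant '[[[0,0,-1,0,0,0,0],[0,0,-2,0,0,0,0],[0,0,-3,0,0,0,0],[0,0,-3,0,0,0,0],[0,0,-3,0,0,0,0]]]' 60;python3 -m pendant '[[[0,0,-3,0,0,0,0],[0,0,-2,0,0,0,0],[0,0,-1,0,0,-0.05,0],[0,0,0,0,0,-0.1,0],[0,0,0,0,0,-0.12,0]]]';python3 -m pendant '[[[0,0,0,0,0,-0.12,0],[0,0,0,0,0,-0.12,0],[0,0,0,0,0,-0.12,0],[0,0,0,0,0,-0.12,0],[0,0,0,0,0,-0.12,0]]]';python3 -m pendant '[[[0,0,0,0,0,-0.12,0],[0,0,0,0,0,-0.1,0],[0,0,0,0,0,-0.05,0],[0,0,0,0,0,0,0]]]'
python3 - <<'E'
from h import *
Rs=R.from_euler("z",ST[2],degrees=True)
for a in(0,19):
    Rg=Rs*R.from_euler("x",-a,degrees=True)*R.from_euler("z",180,degrees=True)*R.from_euler("x",180,degrees=True)
    up=Rs.apply([0,np.sin(np.radians(a)),np.cos(np.radians(a))])
    go(st([-40,86,180])+.1295*up,Rg)
E
```

```text
time: 6.87
ee_pos: [0.4859, 0.2264, 0.2569]
tcp_rot: [-179.4, -0.2, 99.1]
wrist_force: [0.7, 1.3, -3.0]
opening: 0.0083
time: 7.28
ee_pos: [0.4876, 0.2263, 0.33]
tcp_rot: [179.9, -0.3, 114.8]
wrist_force: [0.1, 0.5, -3.0]
opening: 0.0086
time: 7.7
ee_pos: [0.4882, 0.2262, 0.3334]
tcp_rot: [179.6, -0.0, 150.7]
wrist_force: [0.3, -0.1, -3.1]
opening: 0.0084
time: 8.03
ee_pos: [0.4884, 0.2259, 0.335]
tcp_rot: [179.6, 0.1, 167.3]
wrist_force: [0.3, -0.4, -3.3]
opening: 0.0083
t 8.03 tcp [0.4884 0.2259 0.335 ] [1.796e+02 1.000e-01 1.673e+02] F [ 0.3 -0.4 -3.3] op 0.0083
goal [ 0.5787 -0.011   0.3095] shift cm [-14.01 -21.14   2.44] shift in goal axes [-15.84 -19.8    2.55] turn [0.007 0.002 0.089]
t 8.03 tcp [0.4884 0.2259 0.335 ] [1.796e+02 1.000e-01 1.673e+02] F [ 0.3 -0.4 -3.3] op 0.0083
goal [0.5916 0.0292 0.3024] shift cm [-14.38 -16.95   3.17] shift in goal axes [-15.84 -13.67   8.15] turn [0.339 0.017 0.088]
```

```bash
python3 -m pendant '[[[-0.8,-1,0,0,0,0,0],[-1.6,-2,0,0,0,0,0],[-2.2,-2.6,0,0,0,0,0],[-2.2,-2.6,0,0,0,0,0],[-2.2,-2.6,0,0,0,0,0]]]' 60;python3 -m pendant '[[[-2.2,-2.6,0,0,0,0,0],[-1.8,-2.2,0,0,0,0,0],[-1,-1.2,0,0,0,0.04,0],[0,0,0,0,0,0.045,0],[0,0,0,0,0,0,0]]]';python3 -m pendant '[[[0,0,0,0.06,0,0,0],[0,0,0,0.09,0,0,0],[0,0,0,0.09,0,0,0],[0,0,0,0.08,0,0,0],[0,0,0,0,0,0,0]]]'
cat >> h.py <<'E'
Rs=R.from_euler("z",ST[2],degrees=True)
def place(y,z,a=19,L=.1295,x=-40):
    Rg=Rs*R.from_euler("x",-a,degrees=True)*R.from_euler("z",180,degrees=True)*R.from_euler("x",180,degrees=True)
    go(st([x,y,z])+L*Rs.apply([0,np.sin(np.radians(a)),np.cos(np.radians(a))]),Rg)
def panelnow(L=.1295):
    o=bot.get_obs();Rc=R.from_euler("xyz",o["tcp_rot"],degrees=True)
    E=np.array([[x,y,z] for x in(-80,80) for y in(0,) for z in(0,170)])/1e3
    # tool z = -panel z, tool x = -panel x
    b=o["ee_pos"]+Rc.apply([0,0,L]); M=Rc.as_matrix()
    W=b+E[:,:1]*-M[:,0]-E[:,2:]*M[:,2]
    print("bottom in stand mm",(Rs.inv().apply(b-[ST[0],ST[1],0])*1e3).round(1)); return W
E
python3 - <<'E'
from h import *
place(86,180); W=panelnow()
F=[st(p) for p in[(-100,132,115),(20,132,115),(-115,66,21),(35,66,21),(-115,108,12),(35,108,12)]]
t=bot.camera("top");s=bot.camera("side")
a=crop(t,250,150,350,260,5,"f1.png",np.r_[proj("top",W),proj("top",F)]);b=crop(s,210,130,310,240,5,"f2.png",np.r_[proj("side",W),proj("side",F)]);cv2.imwrite("pics/f.png",cv2.resize(np.hstack([a,b]),None,fx=.8,fy=.8))
E
```

```text
time: 8.45
ee_pos: [0.5521, 0.1018, 0.3364]
tcp_rot: [179.5, 0.2, 167.3]
wrist_force: [1.9, -0.4, -2.6]
opening: 0.0084
time: 8.87
ee_pos: [0.5913, 0.0214, 0.3355]
tcp_rot: [179.6, 0.1, 161.2]
wrist_force: [0.3, 0.6, -3.6]
opening: 0.0081
time: 9.28
ee_pos: [0.591, 0.0201, 0.338]
tcp_rot: [-161.4, 0.4, 160.9]
wrist_force: [0.3, 0.6, -3.5]
opening: 0.0086
t 9.28 tcp [0.591  0.0201 0.338 ] [-161.4    0.4  160.9] F [ 0.3  0.6 -3.5] op 0.0086
goal [0.5916 0.0292 0.3024] shift cm [0.26 1.96 3.09] shift in goal axes [0.22 1.98 3.07] turn [ 0.007 -0.001 -0.023]
bottom in stand mm [-37.9  78.1 215.2]
```

View pics/f.png

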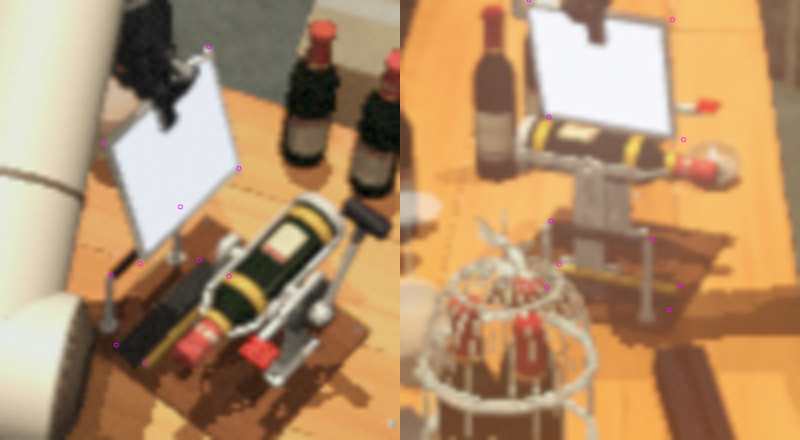

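The marks roughly match the held panel (top crop corners (108,148) and (210,60)) and the stand features. I'll check the hold by comparing mask centroids.

Run:
```python
from h import *
W=panelnow()
for c in("top","side"):
    im=bot.camera(c)
    m=((im.min(2)>185)&(im[:,:,2].astype(int)>=im[:,:,0]-8)).astype(np.uint8)
    u=proj(c,W); cx,cy=u.mean(0)
    n,l,st_,ce=cv2.connectedComponentsWithStats(m)
    i=1+np.argmin(np.hypot(*(ce[1:]-[cx,cy]).T)+ (st_[1:,4]<200)*1e3)
    k=cv2.findContours((l==i).astype(np.uint8),0,1)[0][0]; h=cv2.convexHull(k)
    q=cv2.approxPolyDP(h,3,True).reshape(-1,2)
    print(c,st_[i,4],"quad",q.tolist(),"pred",u.round(1).tolist(),"cent",ce[i].round(1),u.mean(0).round(1))
```

```text
bottom in stand mm [-37.6  78.2 216.2]
top 727 quad [[302, 165], [308, 191], [286, 211], [279, 186]] pred [[284.6, 215.1], [275.5, 185.1], [309.3, 191.5], [302.0, 161.1]] cent [293.9 189.5] [292.9 188.2]
side 795 quad [[242, 132], [273, 136], [276, 162], [247, 157]] pred [[280.4, 164.3], [277.7, 134.1], [246.7, 158.5], [241.8, 128.7]] cent [260.  147.2] [261.6 146.4]
```

```bash
python3 -m pendant '[[[0.2,0.5,0.5,0.007,0,-0.023,0],[0.1,0.7,1,0,0,0,0],[0,0.7,1.8,0,0,0,0],[0,0.7,1.8,0,0,0,0],[0,0.6,1.8,0,0,0,0]]]' 60;python3 -m pendant '[[[0,0.6,1.8,0,0,0,0],[0,0.6,1.8,0,0,0,0],[0,0.5,1.5,0,0,0,0],[0,0.3,1,0,0,0,0],[0,0,0,0,0,0,0]]]'
python3 - <<'E'
from h import *
place(86,20);panelnow()
E
```

```text
time: 9.9
ee_pos: [0.5902, 0.0253, 0.2682]
tcp_rot: [-162.1, 0.7, 162.1]
wrist_force: [-0.2, 0.5, -2.5]
opening: 0.0084
time: 10.32
ee_pos: [0.5873, 0.0232, 0.1977]
tcp_rot: [-162.5, 0.6, 162.1]
wrist_force: [-0.6, 0.1, -3.0]
opening: 0.0085
t 10.32 tcp [0.5873 0.0232 0.1977] [-162.5    0.6  162.1] F [-0.6  0.1 -3. ] op 0.0085
goal [0.5916 0.0292 0.1424] shift cm [-0.17  2.33  5.06] shift in goal axes [-0.22  2.46  5.  ] turn [ 0.025  0.009 -0.005]
bottom in stand mm [-41.1  82.1  74.2]
```

```bash
python3 -m pendant '[[[-0.1,0.6,1.2,0.025,0.005,0,0],[-0.1,0.6,1.3,0,0,0,0],[0,0.6,1.3,0,0,0,0],[0,0.4,0.8,0,0,0,0],[0,0.1,0.3,0,0,0,0]]]' 60
python3 - <<'E'
from h import *
place(86,13);panelnow()
E
```

```text
time: 10.73
ee_pos: [0.5918, 0.0275, 0.1436]
tcp_rot: [-161.0, 0.5, 161.9]
wrist_force: [-0.1, 0.7, -3.2]
opening: 0.0084
t 10.73 tcp [0.5918 0.0275 0.1436] [-161.     0.5  161.9] F [-0.1  0.7 -3.2] op 0.0084
goal [0.5916 0.0292 0.1354] shift cm [0.08 0.4  0.72] shift in goal axes [0.07 0.41 0.72] turn [-0.     0.007 -0.007]
bottom in stand mm [-38.4  84.5  21.1]
```

Clear of everything; I'll creep down until contact.

```bash
for i in 1; do python3 -m pendant '[[[0,0.15,0.3,0,0,0,0],[0,0.12,0.25,0,0,0,0],[0,0.1,0.2,0,0,0,0]]]'; python3 -m pendant '[[[0,0.07,0.2,0,0,0,0],[0,0.07,0.2,0,0,0,0]]]'; done
python3 - <<'E'
from h import *
place(86,13);panelnow()
E
```

```text
time: 10.98
ee_pos: [0.5928, 0.0286, 0.1357]
tcp_rot: [-161.0, 0.6, 162.0]
wrist_force: [2.5, 1.0, 12.0]
opening: 0.0083
time: 11.15
ee_pos: [0.5942, 0.0281, 0.1353]
tcp_rot: [-161.0, 0.9, 162.0]
wrist_force: [-2.3, 0.8, 7.9]
opening: 0.0079
t 11.15 tcp [0.5942 0.0281 0.1353] [-161.     0.9  162. ] F [-2.3  0.8  7.9] op 0.0079
goal [0.5916 0.0292 0.1354] shift cm [ 0.28  0.01 -0.02] shift in goal axes [ 0.28  0.02 -0.02] turn [-0.     0.015 -0.008]
bottom in stand mm [-35.3  85.8  12.9]
```

```bash
python3 -m pendant '[[[0.1,0,-0.15,0,0.012,0,0],[0.25,0,0,0,0,0,0],[0.05,0.1,0,0,0,0,0],[0,0.15,0.1,0,0,0,0],[0,0.15,0.1,0,0,0,0]]]'
python3 - <<'E'
from h import *
place(86,13);W=panelnow()
F=[st(p) for p in[(-40,125.5,108),(-115,66,21),(35,66,21)]]
t=bot.camera("top");s=bot.camera("side")
a=crop(t,260,165,340,255,6,"g1.png",np.r_[proj("top",W),proj("top",F)]);b=crop(s,220,140,300,230,6,"g2.png",np.r_[proj("side",W),proj("side",F)]);cv2.imwrite("pics/g.png",cv2.resize(np.hstack([a,b]),None,fx=.8,fy=.8))
E
```

```text
time: 11.57
ee_pos: [0.5918, 0.0314, 0.1371]
tcp_rot: [-160.9, 0.5, 161.8]
wrist_force: [-5.0, -8.9, 7.2]
opening: 0.0084
t 11.57 tcp [0.5918 0.0314 0.1371] [-160.9    0.5  161.8] F [-5.  -8.9  7.2] op 0.0084
goal [0.5916 0.0292 0.1354] shift cm [-0.05 -0.16  0.23] shift in goal axes [-0.05 -0.16  0.23] turn [-0.002  0.006 -0.01 ]
bottom in stand mm [-39.8  87.9  14.8]
```

View pics/g.png

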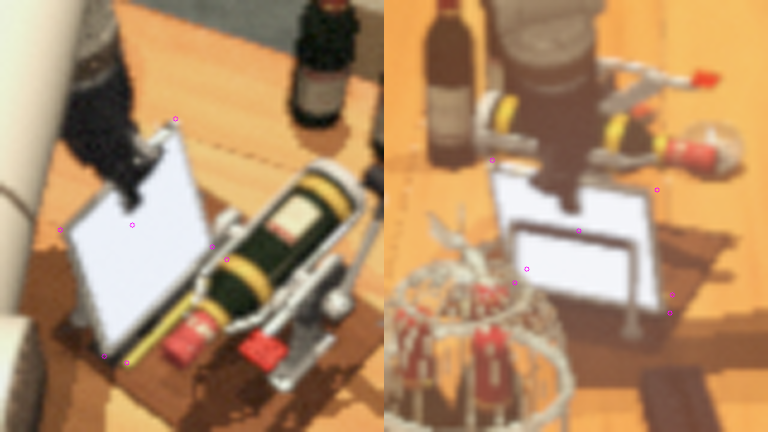

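The panel is in contact with strip and bar (Fz 7, Fy −9). In the side crop its edges (492 and 660) overhang the posts (513 and 636) evenly, so I release.

```bash
python3 -m pendant '[[[0,0,0,0,0,0,3],[0,0,0,0,0,0,12],[0,0,0,0,0,0,22],[0,0,0,0,0,0,30],[0,0,-0.3,0,0,0,35]]]' 20; python3 -m pendant '[[[0,0,-1,0,0,0,35],[0,0,-2,0,0,0,35],[0,0,-2.5,0,0,0,35],[0,0,-3,0,0,0,35],[0,0,-3,0,0,0,35]]]';python3 -m pendant '[[[0,0,-2.5,0,0,0,20],[0,0,-1,0,0,0,10],[0,0,0,0,0,0,0]]]'
python3 - <<'E'
from h import *
a=np.radians(19);b=st([-40,88,13.5])
W=np.array([b+Rs.apply([x,z*np.sin(a),z*np.cos(a)]) for x in(-.08,.08) for z in(0,.17)])
t=bot.camera("top");s=bot.camera("side")
A=crop(t,260,165,340,255,6,"g1.png",proj("top",W));B=crop(s,220,140,300,230,6,"g2.png",proj("side",W));cv2.imwrite("pics/i.png",cv2.resize(np.hstack([A,B]),None,fx=.8,fy=.8))
print(bot.get_obs()["q"].round(1))
# tab press: jaws along stand x, tilt b about stand y
bt=.45
Rg=Rs*R.from_euler("y",-bt)*R.from_euler("z",-90,degrees=True)*R.from_euler("x",180,degrees=True)
for r in(90,-90):
  Rg=Rs*R.from_euler("y",-bt)*R.from_euler("z",r,degrees=True)*R.from_euler("x",180,degrees=True)
  print(r,"toolz in stand",Rs.inv().apply(Rg.apply([0,0,1])).round(2),Rg.as_euler("xyz",degrees=True).round(1))
  go(st([-105-80*np.sin(bt),-69,196+80*np.cos(bt)]),Rg)
E
```

```text
time: 12.08
ee_pos: [0.5921, 0.0323, 0.1398]
tcp_rot: [-160.8, 0.5, 161.8]
wrist_force: [0.2, 0.1, 0.6]
opening: 0.0298
time: 12.5
ee_pos: [0.6011, 0.0692, 0.2496]
tcp_rot: [-160.6, 0.1, 161.7]
wrist_force: [0.9, 0.9, 0.8]
opening: 0.0301
time: 12.75
ee_pos: [0.6053, 0.0834, 0.2923]
tcp_rot: [-161.0, 0.6, 161.8]
wrist_force: [-0.6, -1.0, -0.1]
opening: 0.0002
[ 15.2  26.6  41.2 115.  -16.1  35. ]
90 toolz in stand [ 0.43  0.   -0.9 ] [154.2   0.   72.2]
t 12.85 tcp [0.605  0.0827 0.2901] [-160.9    0.5  161.7] F [-0.6 -0.  -0.5] op -0.0001
goal [ 0.4363 -0.1281  0.268 ] shift cm [  9.44 -23.21  10.29] shift in goal axes [-25.23  -9.62  -2.2 ] turn [-0.608 -0.086  1.593]
-90 toolz in stand [ 0.43 -0.   -0.9 ] [-154.2    0.  -107.8]
t 12.85 tcp [0.605  0.0827 0.2901] [-160.9    0.5  161.7] F [-0.6 -0.  -0.5] op -0.0001
goal [ 0.4363 -0.1281  0.268 ] shift cm [  9.44 -23.21  10.29] shift in goal axes [25.23  9.62 -2.2 ] turn [ 0.084 -0.597 -1.462]
```

View pics/i.png

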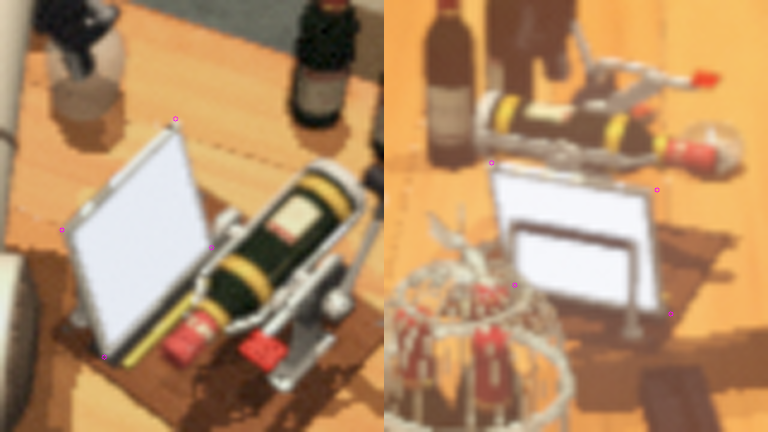

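The panel stands alone on the strip against the bar and matches the predicted corners within about 1–2 px. Next comes the catch tab.

```bash
python3 -m pendant '[[[0,0,-0.5,-0.08,0,0,0],[0,0,-1,-0.12,0,0,0],[0,0,-1,-0.12,0,0,0],[0,0,0,0,0,0.1,0],[0,0,0,0,0,0.12,0]]]' 20;python3 -m pendant '[[[0,0,0,0,0,0.12,0],[0,0,0,0,0,0.12,0],[0,0,0,0,0,0.12,0],[0,0,0,0,0,0.12,0],[0,0,0,0,0,0.12,0]]]';python3 -m pendant '[[[0,0,0,0,0,0.12,0],[0,0,0,0,0,0.12,0],[0,0,0,0,0,0.12,0],[0,0,0,0,0,0.12,0],[0,0,0,0,0,0.12,0]]]'
cat >> h.py <<'E'
def tab(back=80,bt=.45,x=-105,z=196,y=-69):
  Rg=Rs*R.from_euler("y",-bt)*R.from_euler("z",90,degrees=True)*R.from_euler("x",180,degrees=True)
  go(st([x-back*np.sin(bt),y,z+back*np.cos(bt)]),Rg)
  print("tcp in stand",(Rs.inv().apply(bot.get_obs()["ee_pos"]-[ST[0],ST[1],0])*1e3).round(1))
E
python3 -c "
from h import *
tab()"
```

```text
time: 13.27
ee_pos: [0.6062, 0.0887, 0.3074]
tcp_rot: [-179.8, 0.1, 149.2]
wrist_force: [0.5, 0.1, -0.8]
opening: -0.0001
time: 13.68
ee_pos: [0.6037, 0.085, 0.3024]
tcp_rot: [-179.6, 0.1, 113.3]
wrist_force: [-0.8, 0.1, 0.4]
opening: -0.0001
time: 14.1
ee_pos: [0.6013, 0.0828, 0.2952]
tcp_rot: [-179.2, 0.5, 77.6]
wrist_force: [0.8, -0.1, -0.0]
opening: -0.0
t 14.1 tcp [0.6013 0.0828 0.2952] [-179.2    0.5   77.6] F [ 0.8 -0.1 -0. ] op -0.0
goal [ 0.4363 -0.1281  0.268 ] shift cm [-24.12 -11.52   3.11] shift in goal axes [-25.12  -9.53  -1.58] turn [-0.464 -0.011  0.094]
tcp in stand [-47.2 182.2 295.2]
```

```bash
python3 -m pendant '[[[-0.8,-0.4,-0.1,0,0,0,0],[-1.8,-0.9,-0.1,0,0,0,0],[-2.7,-1.3,-0.1,0,0,0,0],[-2.7,-1.3,-0.1,0,0,0,0],[-2.7,-1.3,-0.1,0,0,0,0]]]' 20;python3 -m pendant '[[[-2.7,-1.3,-0.1,0,0,0,0],[-2.7,-1.3,-0.1,0,0,0,0],[-2.7,-1.3,-0.1,0,0,0,0],[-2.2,-1,-0.1,0,0,0.045,0],[-1,-0.5,0,0,0,0.045,0]]]';python3 -m pendant '[[[0,0,0,-0.1,0,0,0],[0,0,0,-0.12,0,0,0],[0,0,0,-0.12,0,0,0],[0,0,0,-0.11,0,0,0],[0,0,0,0,0,0,0]]]'
python3 -c "
from h import *
tab()"
```

```text
time: 14.52
ee_pos: [0.5237, -0.0124, 0.2935]
tcp_rot: [-178.5, 0.7, 78.4]
wrist_force: [0.9, -0.5, 0.8]
opening: 0.0001
time: 14.93
ee_pos: [0.4376, -0.12, 0.2966]
tcp_rot: [-178.3, 0.9, 74.4]
wrist_force: [-0.3, 0.2, -0.6]
opening: 0.0002
time: 15.35
ee_pos: [0.432, -0.1253, 0.2865]
tcp_rot: [155.5, 1.4, 75.0]
wrist_force: [0.7, -0.2, 0.8]
opening: -0.0001
t 15.35 tcp [ 0.432  -0.1253  0.2865] [155.5   1.4  75. ] F [ 0.7 -0.2  0.8] op -0.0001
goal [ 0.4363 -0.1281  0.268 ] shift cm [-0.11 -0.32  1.89] shift in goal axes [-0.13 -0.36  1.88] turn [-0.023  0.001  0.055]
tcp in stand [-144.8  -67.7  286.5]
```

```bash
python3 -m pendant '[[[0,-0.1,1,-0.02,0,0.05,0],[0,-0.2,2,0,0,0,0],[0,0,2.2,0,0,0,0],[0,0,1.8,0,0,0,0],[0,0,0.9,0,0,0,0]]]' 20
python3 - <<'E'
from h import *
tab(0)
P=[bot.get_obs()["ee_pos"],st([-105,-69,196])]
A=crop(bot.camera("top"),285,205,345,265,6,"j1.png",proj("top",P));B=crop(bot.camera("side"),245,125,305,185,6,"j2.png",proj("side",P));cv2.imwrite("pics/j.png",np.hstack([A,B]))
E
```

```text
time: 15.77
ee_pos: [0.4578, -0.1364, 0.2116]
tcp_rot: [154.2, 0.7, 73.2]
wrist_force: [-0.1, 0.2, -0.2]
opening: -0.0002
t 15.77 tcp [ 0.4578 -0.1364  0.2116] [154.2   0.7  73.2] F [-0.1  0.2 -0.2] op -0.0002
goal [ 0.4694 -0.1387  0.196 ] shift cm [0.14 0.38 1.92] shift in goal axes [0.14 0.38 1.92] turn [0.001 0.003 0.02 ]
tcp in stand [-116.8  -70.4  211.6]
```

View pics/j.png

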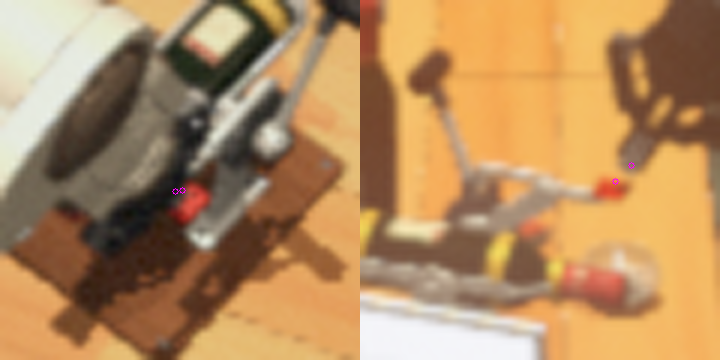

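Side crop: fingertip at (631,166) is just above and outside the red tab at (611,187), and aligned with it. I press along the chord.

```bash
python3 -m pendant '[[[0,0.15,0.6,0,0,0.02,0],[0,0.1,0.6,0,0,0,0],[0,0,0.5,0,0,0,0],[0,0,0.5,0,0,0,0],[0,0,0.5,0,0,0,0]]]' 20;python3 -m pendant '[[[0,0,0.5,0,0,0,0],[0,0,0.5,0,0,0,0],[0,0,0.5,0,0,0,0],[0,0,0.5,0,0,0,0],[0,0,0.4,0,0,0,0]]]'
python3 -c "
from h import *
tab(0,x=-83,z=157)"
```

```text
time: 16.28
ee_pos: [0.4728, -0.1416, 0.191]
tcp_rot: [154.1, 0.2, 72.1]
wrist_force: [-0.5, 0.0, 1.3]
opening: -0.0
time: 16.7
ee_pos: [0.4835, -0.145, 0.1674]
tcp_rot: [154.1, 0.2, 72.1]
wrist_force: [-0.7, 0.8, 1.9]
opening: -0.0001
t 16.7 tcp [ 0.4835 -0.145   0.1674] [154.1   0.2  72.1] F [-0.7  0.8  1.9] op -0.0001
goal [ 0.4904 -0.1454  0.157 ] shift cm [0.17 0.14 1.22] shift in goal axes [0.17 0.15 1.22] turn [0.003 0.004 0.001]
tcp in stand [-89.6 -70.7 167.4]
```

```bash
python3 -m pendant '[[[0,0.05,0.4,0,0,0,0],[0,0.05,0.4,0,0,0,0],[0,0,0.3,0,0,0,0]]]' 20;python3 -m pendant '[[[0,0,0.3,0,0,0,0],[0,0,0.3,0,0,0,0]]]'; python3 -m pendant '[[[0,0,0.3,0,0,0,0],[0,0,0.3,0,0,0,0]]]'
python3 -c "
from h import *
tab(0,x=-83,z=157)"
```

```text
time: 16.95
ee_pos: [0.4864, -0.146, 0.1639]
tcp_rot: [154.1, 0.2, 72.2]
wrist_force: [-46.5, 15.0, 40.4]
opening: 0.0003
time: 17.12
ee_pos: [0.486, -0.1459, 0.1644]
tcp_rot: [154.1, 0.2, 72.2]
wrist_force: [-34.6, 9.8, 29.1]
opening: 0.0001
time: 17.28
ee_pos: [0.4859, -0.1459, 0.1644]
tcp_rot: [154.0, 0.2, 72.2]
wrist_force: [-33.8, 11.5, 29.5]
opening: -0.0003
t 17.28 tcp [ 0.4859 -0.1459  0.1644] [154.    0.2  72.2] F [-33.8  11.5  29.5] op -0.0003
goal [ 0.4904 -0.1454  0.157 ] shift cm [0.18 0.05 0.84] shift in goal axes [0.18 0.05 0.84] turn [0.004 0.003 0.001]
tcp in stand [-87.1 -70.8 164.4]
```

The force rose sharply along (−0.72, 0.70), which is the tab's normal at 0.8 rad, so the catch is at its stop. I back off and check.

```bash
python3 -m pendant '[[[0,0,-0.5,0,0,0,0],[0,0,-1.5,0,0,0,0],[0,0,-2.5,0,0,0,0],[0,0,-3,0,0,0,0],[0,0,-3,0,0,0,100]]]' 20;python3 -m pendant '[[[0,0,-3,0,0,0,100],[0,0,-1.5,0.05,0,0,100],[0,0,-0.5,0.12,0,0,100],[0,0,0,0.12,0,0,100],[0,0,0,0.12,0,0,100]]]'
python3 - <<'E'
from h import *
P=[st([-105,-69,196]),st([-83,-69,157]),st([49,-76,266]),st([49,-76,266])+Rs.apply([0,.027,0]),st([49,-76,266])-Rs.apply([0,.027,0])]
A=crop(bot.camera("top"),285,185,365,265,5,"k1.png",proj("top",P));B=crop(bot.camera("side"),235,115,315,195,5,"k2.png",proj("side",P));cv2.imwrite("pics/k.png",np.hstack([A,B]))
a=.375  # lever lean, grasp with tool along lever
Rg=Rs*R.from_euler("y",a)*R.from_euler("z",90,degrees=True)*R.from_euler("x",180,degrees=True)
print(Rg.as_euler("xyz",degrees=True)); go(st([49+51*np.sin(a),-76,266+51*np.cos(a)]),Rg)
go(st([49+51*np.sin(0),-76,266+51]),down(72.2))
print(bot.get_obs()["q"])
E
```

```text
time: 17.7
ee_pos: [0.44, -0.1308, 0.256]
tcp_rot: [154.4, 0.2, 72.2]
wrist_force: [-0.4, -0.3, 0.5]
opening: 0.011
time: 18.12
ee_pos: [0.4163, -0.1229, 0.3154]
tcp_rot: [177.2, 0.2, 72.2]
wrist_force: [-0.2, -0.4, 0.5]
opening: 0.0724
[-158.51408268    0.           72.2       ]
t 18.22 tcp [ 0.4194 -0.1239  0.3088] [177.9   0.2  72.2] F [ 1.4  0.2 -1.4] op 0.0846
goal [ 0.6317 -0.1982  0.3135] shift cm [-0.58 22.49  0.34] shift in goal axes [-0.58 20.75 -8.67] turn [ 0.411  0.003 -0.   ]
t 18.22 tcp [ 0.4194 -0.1239  0.3088] [177.9   0.2  72.2] F [ 1.4  0.2 -1.4] op 0.0846
goal [ 0.6139 -0.1924  0.317 ] shift cm [-0.58 20.63 -0.08] shift in goal axes [-0.58 20.62 -0.82] turn [0.036 0.003 0.   ]
[-16.30546146  -9.81848948   4.56541983 102.33255364  -0.23337838
  91.48332271]
```

View pics/k.png

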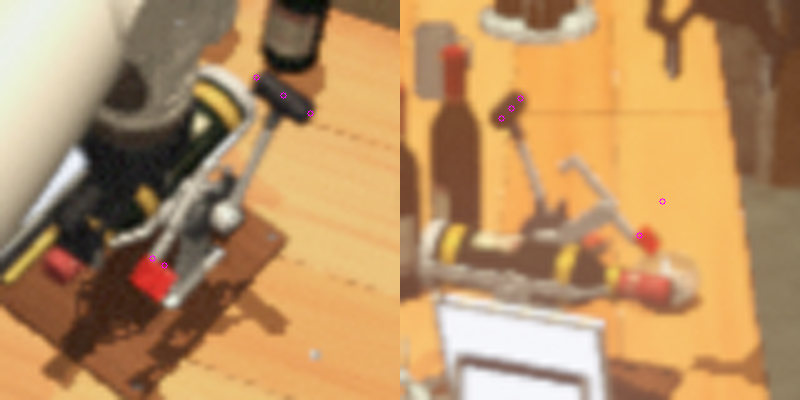

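The tab now sits at the end-of-travel mark (side crop (648,238)), so the catch is open. The crossbar at (508,110) is within 1 px of the prediction, so I go over it and grip.

```bash
python3 -m pendant '[[[-0.2,1,-0.2,0.03,0,0,100],[-0.2,2,-0.2,0,0,0,100],[-0.2,3,-0.2,0,0,0,100],[0,3.2,0,0,0,0,100],[0,3.2,0,0,0,0,100]]]' 20;python3 -m pendant '[[[0,3.2,0,0,0,0,100],[0,2.6,0,0,0,0,100],[0,1.5,0,0,0,0,100],[0,0.8,0,0,0,0,100],[0,0,0,0,0,0,100]]]'
python3 - <<'E'
from h import *
go(st([49,-77,253]),down(72.2))
E
```

```text
time: 18.63
ee_pos: [0.5389, -0.1688, 0.3159]
tcp_rot: [179.4, 0.2, 72.2]
wrist_force: [-0.8, -0.2, -0.3]
opening: 0.0853
time: 19.05
ee_pos: [0.6249, -0.1966, 0.314]
tcp_rot: [179.0, 0.2, 72.2]
wrist_force: [-0.5, 0.6, -0.8]
opening: 0.0853
t 19.05 tcp [ 0.6249 -0.1966  0.314 ] [179.    0.2  72.2] F [-0.5  0.6 -0.8] op 0.0853
goal [ 0.6136 -0.1934  0.253 ] shift cm [-0.02 -1.28  6.08] shift in goal axes [-0.04 -1.17  6.1 ] turn [0.017 0.003 0.   ]
```

```bash
python3 -m pendant '[[[0,-0.5,0.3,0.017,0,0,100],[0,-0.6,1,0,0,0,100],[0,0,1.8,0,0,0,100],[0,0,1.6,0,0,0,100],[0,0,0.8,0,0,0,100]]]' 20;python3 -m pendant '[[[0,0,0.3,0,0,0,60],[0,0,0,0,0,0,30],[0,0,0,0,0,0,10],[0,0,0,0,0,0,0],[0,0,0,0,0,0,0]]]'
python3 - <<'E'
from h import *
go(st([49,-77,253]),down(72.2))
E
```

```text
time: 19.47
ee_pos: [0.6114, -0.1924, 0.2602]
tcp_rot: [179.7, 0.2, 72.2]
wrist_force: [0.2, -0.2, -0.7]
opening: 0.0852
time: 19.88
ee_pos: [0.6085, -0.1915, 0.2594]
tcp_rot: [179.5, 0.2, 72.2]
wrist_force: [6.8, -0.8, 3.7]
opening: 0.0255
t 19.88 tcp [ 0.6085 -0.1915  0.2594] [179.5   0.2  72.2] F [ 6.8 -0.8  3.7] op 0.0255
goal [ 0.6136 -0.1934  0.253 ] shift cm [-0.03  0.54  0.64] shift in goal axes [-0.03  0.55  0.64] turn [0.008 0.003 0.   ]
```

The hold is shallow: the fingertips are only about 7 mm below the bar's axis. I'll regrip deeper.

```bash
python3 -m pendant '[[[0,0.2,0,0,0,0,50],[0,0.3,0.3,0,0,0,55],[0,0.1,0.6,0,0,0,55],[0,0,0.4,0.01,0,0,55],[0,0,0.1,0,0,0,55]]]' 20;python3 -m pendant '[[[0,0,0,0,0,0,25],[0,0,0,0,0,0,10],[0,0,0,0,0,0,5],[0,0,0,0,0,0,0],[0,0,0,0,0,0,0]]]' 25
python3 - <<'E'
from h import *
go(st([49,-77,251]),down(72.2))
E
```

```text
time: 20.3
ee_pos: [0.6154, -0.1937, 0.2461]
tcp_rot: [180.0, 0.2, 72.2]
wrist_force: [0.8, -0.4, -0.9]
opening: 0.0472
time: 20.72
ee_pos: [0.6133, -0.193, 0.2451]
tcp_rot: [-179.6, 0.2, 72.2]
wrist_force: [1.5, 0.7, 0.0]
opening: 0.0231
t 20.72 tcp [ 0.6133 -0.193   0.2451] [-179.6    0.2   72.2] F [1.5 0.7 0. ] op 0.0231
goal [ 0.6136 -0.1934  0.251 ] shift cm [-0.03  0.03 -0.59] shift in goal axes [-0.03  0.04 -0.59] turn [-0.006  0.003  0.   ]
```

```bash
python3 -m pendant '[[[0,-0.1,-0.04,-0.004,0,0,0],[0,-0.2,-0.08,-0.008,0,0,0],[0,-0.25,-0.09,-0.008,0,0,0],[0,-0.25,-0.09,-0.008,0,0,0],[0,-0.25,-0.09,-0.008,0,0,0]]]' 25
cat >> h.py <<'E'
def lev():
    o=bot.get_obs();Rc=R.from_euler("xyz",o["tcp_rot"],degrees=True)
    c=Rs.inv().apply(o["ee_pos"]-Rc.apply([0,0,.021])-[ST[0],ST[1],0])*1e3-[0,-76,140]
    F=Rs.inv().apply(o["wrist_force"])
    tz=Rs.inv().apply(Rc.apply([0,0,1]))
    print("t",round(o["time"],2),"bar rel shaft",c.round(1),"r",np.hypot(c[0],c[2]).round(1),"cradle",round(.375-np.arctan2(c[0],c[2]),3),"F stand",F.round(1),"tilt",np.arcsin(tz[0]).round(3),tz[1].round(3),"op",round(o["opening"],4))
E
python3 -c "
from h import *
lev()"
```

```text
time: 21.13
ee_pos: [0.6052, -0.1904, 0.2487]
tcp_rot: [177.9, 0.2, 72.2]
wrist_force: [5.1, -1.1, -3.0]
opening: 0.0229
t 21.13 bar rel shaft [ 39.3  -0.6 129.7] r 135.5 cradle 0.081 F stand [ 5.1  0.5 -3. ] tilt 0.037 -0.003 op 0.0229
```

```bash
python3 -m pendant '[[[0,-0.25,-0.07,-0.008,0,0,0],[0,-0.25,-0.07,-0.008,0,0,0],[0,-0.25,-0.07,-0.008,0,0,0],[0,-0.25,-0.06,-0.008,0,0,0],[0,-0.25,-0.06,-0.008,0,0,0]]]' 25;python3 -m pendant '[[[0,-0.25,-0.06,-0.008,0,0,0],[0,-0.25,-0.05,-0.008,0,0,0],[0,-0.25,-0.05,-0.008,0,0,0],[0,-0.25,-0.04,-0.008,0,0,0],[0,-0.25,-0.04,-0.008,0,0,0]]]'
python3 -c "
from h import *
lev()"
```

```text
time: 21.55
ee_pos: [0.5935, -0.1865, 0.2528]
tcp_rot: [174.9, 0.2, 72.2]
wrist_force: [5.2, -1.3, -2.8]
opening: 0.0231
time: 21.97
ee_pos: [0.5817, -0.1826, 0.2554]
tcp_rot: [171.9, 0.2, 72.2]
wrist_force: [6.2, -1.9, -3.0]
opening: 0.0228
t 21.97 bar rel shaft [ 12.4  -0.4 136.2] r 136.8 cradle 0.284 F stand [ 6.5  0.1 -3. ] tilt 0.141 -0.003 op 0.0228
```

```bash
python3 -m pendant '[[[0,-0.25,-0.01,-0.008,0,0,0],[0,-0.25,-0.01,-0.008,0,0,0],[0,-0.25,-0.01,-0.008,0,0,0],[0,-0.25,-0.01,-0.008,0,0,0],[0,-0.25,-0.01,-0.008,0,0,0]]]' 25;python3 -m pendant '[[[0,-0.25,-0.01,-0.008,0,0,0],[0,-0.25,-0.01,-0.008,0,0,0],[0,-0.25,-0.01,-0.008,0,0,0],[0,-0.25,0,-0.008,0,0,0],[0,-0.25,0,-0.008,0,0,0]]]'
python3 -c "
from h import *
lev()"
```

```text
time: 22.38
ee_pos: [0.5707, -0.179, 0.2567]
tcp_rot: [168.8, 0.2, 72.2]
wrist_force: [5.5, -1.5, -1.6]
opening: 0.0232
time: 22.8
ee_pos: [0.5596, -0.1753, 0.2569]
tcp_rot: [165.7, 0.1, 72.2]
wrist_force: [5.9, -1.9, -1.7]
opening: 0.0232
t 22.8 bar rel shaft [-13.2  -0.3 137.2] r 137.9 cradle 0.471 F stand [ 6.2 -0.  -1.7] tilt 0.25 -0.002 op 0.0232
```

```bash
python3 -m pendant '[[[0,-0.25,0.01,-0.008,0,0,0],[0,-0.25,0.01,-0.008,0,0,0],[0,-0.25,0.01,-0.008,0,0,0],[0,-0.25,0.01,-0.008,0,0,0],[0,-0.25,0.01,-0.008,0,0,0]]]' 25;python3 -m pendant '[[[0,-0.25,0.02,-0.008,0,0,0],[0,-0.25,0.02,-0.008,0,0,0],[0,-0.25,0.02,-0.008,0,0,0],[0,-0.25,0.02,-0.008,0,0,0],[0,-0.25,0.02,-0.008,0,0,0]]]'
python3 -c "
from h import *
lev()"
```

```text
time: 23.22
ee_pos: [0.549, -0.1718, 0.2559]
tcp_rot: [162.5, 0.1, 72.2]
wrist_force: [6.3, -2.8, 1.7]
opening: 0.0232
time: 23.63
ee_pos: [0.5388, -0.1685, 0.254]
tcp_rot: [159.3, 0.1, 72.2]
wrist_force: [7.9, -2.6, -1.3]
opening: 0.0233
t 23.63 bar rel shaft [-3.730e+01 -1.000e-01  1.337e+02] r 138.8 cradle 0.647 F stand [ 8.3 -0.1 -1.3] tilt 0.362 -0.002 op 0.0233
```

```bash
python3 -m pendant '[[[0,-0.25,0.02,0,0,0,0],[0,-0.25,0.02,0,0,0,0],[0,-0.25,0.02,0,0,0,0],[0,-0.25,0.02,0,0,0,0]]]' 30;python3 -m pendant '[[[0,-0.25,0.02,0,0,0,0],[0,-0.25,0.02,0,0,0,0]]]'
python3 -c "
from h import *
lev()"
```

```text
time: 23.97
ee_pos: [0.5308, -0.1658, 0.2521]
tcp_rot: [158.6, 0.1, 72.2]
wrist_force: [9.2, -2.7, -3.6]
opening: 0.023
time: 24.13
ee_pos: [0.5269, -0.1646, 0.251]
tcp_rot: [158.2, 0.1, 72.2]
wrist_force: [9.8, -1.9, -3.3]
opening: 0.0227
t 24.13 bar rel shaft [-50.2  -0.  130.5] r 139.8 cradle 0.742 F stand [ 9.9  1.2 -3.3] tilt 0.38 -0.002 op 0.0227
```

```bash
python3 -m pendant '[[[0,-0.25,0.08,0,0,0,0],[0,-0.25,0.08,0,0,0,0]]]' 30;python3 -m pendant '[[[0,-0.25,0.06,0,0,0,0],[0,-0.25,0.05,0,0,0,0]]]'
python3 -c "
from h import *
lev()"
```

```text
time: 24.3
ee_pos: [0.5246, -0.1638, 0.2503]
tcp_rot: [157.7, 0.1, 72.2]
wrist_force: [18.2, -5.2, -1.5]
opening: 0.0231
time: 24.47
ee_pos: [0.5244, -0.1637, 0.2502]
tcp_rot: [156.9, 0.1, 72.2]
wrist_force: [24.0, -7.6, -4.9]
opening: 0.0228
t 24.47 bar rel shaft [-53.3   0.  129.5] r 140.1 cradle 0.765 F stand [25.2  0.1 -4.9] tilt 0.403 -0.002 op 0.0228
```

Motion has stopped and the force rose to 25 N, so the lever is at its stop. I settle to a gentler push and take a final look.

```bash
python3 -m pendant '[[[0,-0.18,0.05,0,0,0,0],[0,-0.18,0.05,0,0,0,0],[0,-0.18,0.03,0,0,0,0]]]' 30
python3 - <<'E'
from h import *
lev()
A=crop(bot.camera("top"),255,165,355,265,4,"l1.png");B=crop(bot.camera("side"),215,115,315,215,4,"l2.png");cv2.imwrite("pics/l.png",np.hstack([A,B]))
lev()
E
```

```text
time: 24.72
ee_pos: [0.5247, -0.1638, 0.2503]
tcp_rot: [155.9, 0.1, 72.2]
wrist_force: [18.5, -6.5, -3.6]
opening: 0.0231
t 24.72 bar rel shaft [-53.3   0.  129.5] r 140.0 cradle 0.766 F stand [19.6 -0.5 -3.6] tilt 0.42 -0.002 op 0.0231
t 24.82 bar rel shaft [-53.3   0.  129.5] r 140.0 cradle 0.766 F stand [18.5  0.2 -3.3] tilt 0.42 -0.002 op 0.0229
```

View pics/l.png

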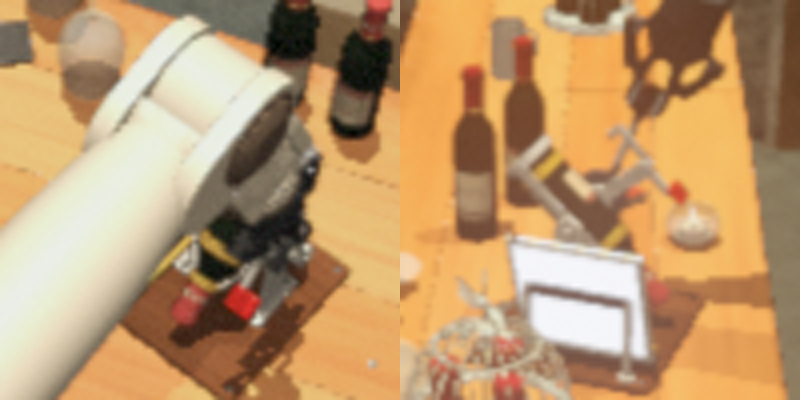

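The bottle is tipped neck-down, and the side crop shows the neck at (655,290) in front of the panel. The panel is still in place, the tab is down at (678,190), the crossbar is gripped and the bystanders are upright.

```bash
python3 -c "
from h import *
bot.job_done(); lev()"
```

```text
the job is handed in; nothing more can be done
the job is handed in; nothing more can be done
```

The job is done and handed in at about 25 s of the 64 s allowed, but one push went above 40 N.

- **Panel:** I took the 160 mm panel from its dock and leaned it on the rubber strip against the middle of the bar. After release it matched the predicted corners to within about 1–2 px, and it was still in place in the last picture.
- **Catch:** I pressed the red tab until the force rose sharply along the direction the tab faces at its stop. The picture afterwards showed the tab at the end of its travel. That push reached about 63 N for a moment, then 46 N, because I was still moving when it hit the stop. It was through the fingertips, not the arm or gripper body. It is above the 40 N figure if that also counts the fingers, and well below the 120 N wrist limit.
- **Lever:** My first grip on the crossbar was too shallow, so I regripped deeper. I then pulled it over in about 3.5 s until it stopped moving. I left it gripped with a steady push of about 19 N, 23 mm open on the 24 mm bar.
- **Last checks:** The tool position gave 0.766 rad for the cradle against 0.75 at the stop, and 140 mm from the shaft against 135 mm. Both fit an error of a few mm in where I placed the stand. The last picture shows the neck dipped in front of the panel. I never went near the half-bottle, wine glass or candle glass; none showed as moved or tipped, though I did not measure them again.

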